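# Put a stray bolt back into the rotary hardware tub

## Robot

A 6-joint arm with a two-finger parallel gripper is mounted at the origin on a cart in front of the work surface, level with it; the furniture and walls round the work are solid. World frame = base frame: x ahead of the robot, y to its left, z up, the work surface at z = 0. Lengths are in mm, angles in rad, forces in N, time in s.
With the tool pointing down it reaches from about 350 to 775 mm from the base axis. Payload 7.3 kg.
Tool frame: the origin (TCP) lies between the finger pads; the fingertips stand 14 mm ahead of it and the grasp point (between the pads) lies 5 mm behind it; z points along the fingers, y is the line along which they close (so a half turn about z gives the same grasp; the last joint's range is limited). The gripper opens to 92 mm and grips with 3 to 60 N. Pads are 19 mm wide; open, the fingers measure 130 mm over their backs; the gripper's body (75 mm by 190 mm) begins 47 mm behind the grasp point.
Start: joints at [-1.271, 0.342, 1.524, -0, 1.275, -0.146], TCP at [226.394, -473.701, 209.041] pointing down, gripper open.
Joint ranges: [-2.53, 2.53], [-0.77, 2.02], [0.04, 2.7], [-1, 4.14], [0.28, 2.66], [-3.11, 3.11]. Speed limits (rad/s): [2.57, 2.57, 3.14, 3.14, 3.14, 3.14].

## Interface

Orientations are given as [roll, pitch, yaw] about the fixed x, y, z axes, in that order (R = Rz(yaw) Ry(pitch) Rx(roll)).
In Python, from plant import get_obs, cams, close_job gives the robot as it stands. The module is installed in compiled form; this text tells all that it offers.
- The arm moves only by the shell command python3 -m creep 'ROWS'. ROWS is JSON, a list of rows, each an object of numbers: "hand": the opening, from 0 (shut) to 1 (fully open); "tx", "ty", "tz": the shift along the tool's x, y, z in m; "spin": the turn about the tool's z in degrees. In form: [{"hand": .., "tx": .., "ty": .., "tz": .., "spin": ..}, ...]. A call has 1 to 5 rows; each row shifts and turns the commanded pose from where the row before left it, along the tool's axes as they then stand; what a row does not reach is not made up. A row lasts 1/8 s, in which the tool goes at most 62.5 mm and 10.7 degrees, less where a joint would pass 70% of its speed; a pose out of reach is approached as far as the arm can. A call is refused whole if a number of a shift passes 0.0625 or a number of a turn 10.7, either way. A call with a gripper value outside its range is refused whole. The fingers move at their own pace and stop on an object; the grip force is fixed at half the most. Time passes only in rows, so rows that do not move let the fingers close. It gives the time, the measured TCP pose, the force, the opening and the grip force at its end, in the units of the state.
- get_obs(): the state, without advancing time (a new reading comes with each control period).
- cams.capture(name): name is "scene" or "top" or "wrist"; returns a dict with "color" (420x560x3 uint8, red, green, blue), "K" (3x3 intrinsics, pixels), "R" (3x3) and "t" (3): a world point X has camera coordinates R X + t. Camera axes: x right, y down, z forward; pixel columns grow to the right and rows downward; lengths in mm; the calibration is good to about 2 mm. A picture is of the moment at which its call begins. There is no depth.
- close_job(): hands the job in; it is judged then, once.
The state is a dict: "time": time; "joint_positions": joint angles; "dq": joint speeds; "tau": joint torques, N m; "tool_pos": TCP position; "tcp_rot": TCP orientation; "contact_force": force on the tool from outside, world axes, zero at the start; "moment": the same for the moment, N m; "grip_width": finger opening in mm; "finger_force": force on a finger pad.
Only numpy, scipy, OpenCV 4.12 (cv2) and the standard library are available. Lean on these libraries where they do the work, as an engineer would, in place of code of your own. Each camera call takes 0.05 s, during which the arm holds its last target. There are 200 camera calls.

## Task

A hex bolt has been left lying on the bench. By its knob, turn the clear lid of the round hardware tub until the opening stands squarely over the compartment that holds the bolts, then drop the stray bolt in with them so that it lies wholly below the lid. Leave the lid open there, as more bolts are to follow, and leave the adjustable wrench and the tape measure lying where they are.

Things in the scene. Friction and masses are not known exactly. Their poses are not given: they have to be found in the camera images.
- tub: Round yellow hardware tub, 250 mm across, 68 mm high, on rubber feet (it does not move). Origin: centre, at bench level. Clear dividers (3 mm thick, tops at 68 mm) along its x and y axes part it into four quarter compartments, floor at 18 mm: between +x and +y the bolts (one 90, one 59 mm long); between -x and +y two hex nuts; -x, -y two flat washers; +x, -y two brass sleeves. All show through the lid.
- lid (a joint): Turn of the clear lid about the tub's upright axis, rad, counter-clockwise from above; endless, no stops, so values a full turn apart are the same place. 0: opening squarely over the bolts' compartment. It stays where it is left; turning takes about 0.1 N m. Lid: disc 260 mm across with a white rim, underside 72 mm and top 75 mm above the bench; one opening, see point lid_opening.
- lid_opening (a point): Middle of the lid's one opening, 80 mm from the lid's axis, 75 mm above the bench; turns with the lid. The opening is a sector 80 degrees wide, from 32 to 116 mm off the axis, edged by a white lip 2 mm high.
- bolt_bay (a point): Point on the floor of the bolts' compartment (18 mm above the bench), on its middle line, 80 mm from the tub's axis: the opening's middle belongs straight above it.
- knob (a point): Point on the lid's axis, 102 mm above the bench, in the middle of the knob's black bar grip: bar 60 mm long, 16 mm thick, upright sides, from 79 to 116 mm above the bench, on a low boss 54 mm across. The bar lies along the line from the axis to the middle of the opening (45 degrees between the point's own x and y, which turn with the lid); a white stripe on top marks the end towards the opening.
- stray_bolt: Steel hex bolt lying on the bench, 90 mm long, about 80 g. Origin: middle of its length, on its underside; long axis x: hex head (26 mm wide, 23 mm high, 9 mm long) at the -x end, shank to the +x end. To the fingers it is a taper from the head's width to 14 mm at the end, 20 mm wide at the middle, its axis 9 mm above the bench there. It balances about 10 mm from the middle towards the head.
- stray_head (a point): Centre of the stray bolt's head.
- stray_end (a point): Centre of the free end of the stray bolt's shank.
- big_wrench: Grey adjustable wrench, 252 x 44 x 12 mm, lying on the bench; origin under its middle, long axis x. To be left alone.
- tape: Yellow tape measure, 73 x 73 x 34 mm, lying flat; origin under its middle. To be left alone.
There are look-alikes about, which are no part of the job. Leave any black look-alike of the stray_bolt alone.

How it is judged (in metres and radians):
On the way:
1. the lid's opening stands over the bolts' compartment (within 16 mm at the opening's middle, about 11 degrees) (horizontal distance between lid_opening and bolt_bay below 0.016 m), for 0.2 s.
At the end, for the whole second after the job is handed in: The stray bolt lies at rest in the bolts' compartment, its middle in that quarter of the tub and both its ends below the lid's underside (72 mm above the bench); the lid is at rest with the middle of its opening within 16 mm (about 11 degrees) of straight above the middle of the bolts' compartment (horizontal distance between lid_opening and bolt_bay below 0.016 m and x of stray_bolt in the frame of tub above 0 m and y of stray_bolt in the frame of tub above 0 m and horizontal distance between stray_bolt and tub below 0.12 m and height (world z) of each of stray_head, stray_end below 0.072 m and linear speed of stray_bolt below 0.02 m/s and velocity of joint lid between -0.05 and 0.05 rad/s); the robot touches nothing.
It fails at once if the adjustable wrench is moved more than 30 mm (distance of big_wrench from where it was at the start of the episode above 0.03 m).
It fails at once if the tape measure is moved more than 30 mm (distance of tape from where it was at the start of the episode above 0.03 m).
It also fails if it takes over 72 s, if anything falls off the work surface, if the arm or the gripper's body presses on something with over 40 N, if the wrist force passes 120 N, or if a joint passes its speed limit or range.

## Working session

There is one attempt and no reset: what is moved stays moved. The work goes in short steps, Python scripts to look and compute and a shell command to move; the robot and the scene stay as the last step left them, time stands still between calls to the robot, and variables do not carry over. Pictures are saved under pics/ and viewed, at most 10 in all, crops included, and the job is handed in when it is done.

```bash
mkdir -p pics; cat > h.py <<'E'
import numpy as np, cv2
from plant import get_obs, cams, close_job
def cap(n,f=None):
    c=cams.capture(n); 
    if f: cv2.imwrite('pics/'+f,c['color'][:,:,::-1])
    return c
def ray(c,u,v,z):
    R,t=np.array(c['R']),np.array(c['t']).ravel()
    d=R.T@np.linalg.inv(c['K'])@[u,v,1]; o=-R.T@t
    return o+d*(z-o[2])/d[2]
def proj(c,X):
    p=np.array(c['K'])@(np.array(c['R'])@np.array(X)+np.array(c['t']).ravel()); return p[:2]/p[2]
E
python3 - <<'E'
from h import *
import pickle
T=cap('top','top1.png');S=cap('scene','scene1.png')
pickle.dump((T,S),open('c1.pkl','wb'))
print(get_obs())
E
```

```text
{'time': 0.1, 'joint_positions': array([-1.27102320e+00,  3.42647596e-01,  1.52491928e+00,  3.21328634e-05,
        1.27539415e+00, -1.46028871e-01]), 'dq': array([-0.00127513,  0.00106578, -0.00225227, -0.0007291 , -0.00215031,
        0.00200083]), 'tau': array([ 1.53346547e-03, -4.32003808e+01, -2.44694442e+01,  7.18684564e-02,
        5.25806041e-02, -5.63970434e-05]), 'tool_pos': array([ 226.27184427, -473.31174073,  208.41807752]), 'tcp_rot': array([-3.14024332e+00, -2.29512574e-04,  4.45792463e-01]), 'contact_force': array([ 0.28037816, -0.48135976, -0.07758382]), 'moment': array([-0.03531252,  0.04367425,  0.00030333]), 'finger_force': 0.0, 'grip_width': 91.60583005285866}
```

View pics/top1.png

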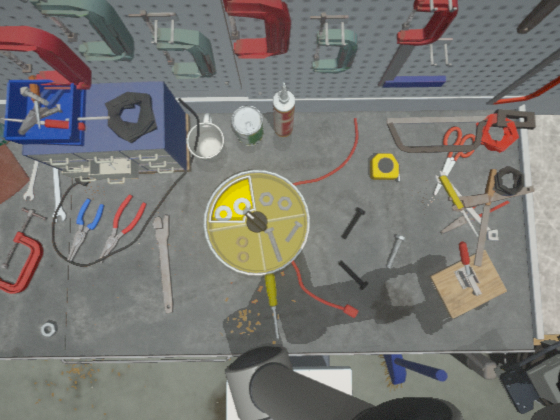

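View pics/scene1.png

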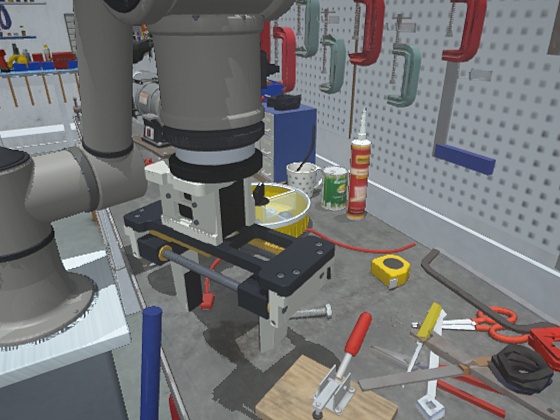

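Top view: the tub is at (257,222). The opening (bright yellow) is at about (235,200) and the bolts' bay is lower right, about (282,238). Candidates for the stray bolt are the steel one at (396,250), a black one at (352,222) and a black one at (352,274). I choose the steel one and check it in a close crop.

```bash
python3 - <<'E'
from h import *
import pickle
T,S=pickle.load(open('c1.pkl','rb'))
im=T['color'][:,:,::-1]
a=cv2.resize(im[165:280,200:315],(575,575),interpolation=cv2.INTER_CUBIC)
b=cv2.resize(im[225:275,375:417],(210,250),interpolation=cv2.INTER_CUBIC)
o=np.zeros((575,790,3),np.uint8);o[:,:575]=a;o[:250,580:]=b
cv2.imwrite('pics/crop1.png',o)
for n,u,v,z in [('tub',257,222,75),('boltA',399,237,9),('boltB',391,265,9),('tape',385,167,30)]: print(n,ray(T,u,v,z))
print(-T['R'].T@T['t'])
E
```

```text
tub [519.81618699  73.69036187  75.        ]
boltA [ 480.88556821 -293.38120597    9.        ]
boltB [ 408.67515738 -269.40142305    9.        ]
tape [ 663.01971602 -259.06275423   30.        ]
[ 437.49910223   15.53041599 1113.1801249 ]
```

View pics/crop1.png

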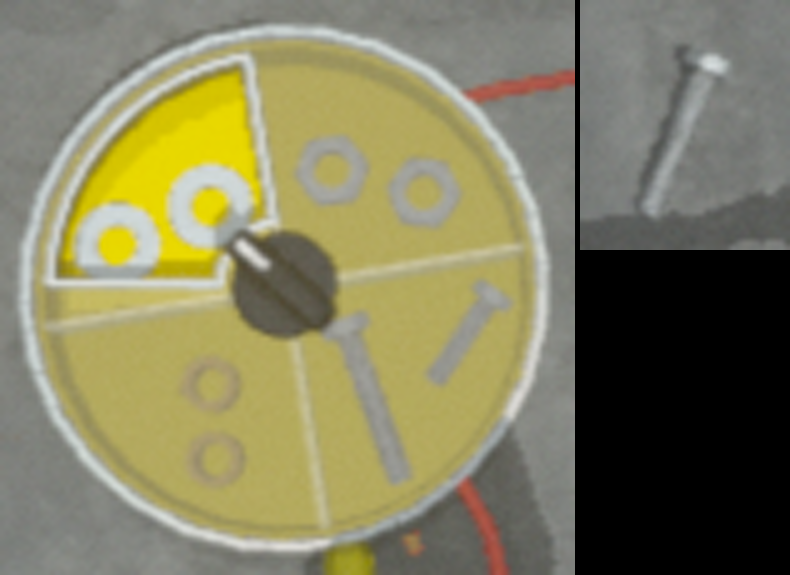

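The crop shows the opening over the washers, with its corners at crop (247,57), (275,222), (218,284) and (50,284). Divider ends are at (522,247), (48,328) and (325,527), and the bolts are lower right. The stray bolt is plain steel, with its head at about (399.5,237.5).

```bash
python3 - <<'E'
from h import *
import pickle
T,S=pickle.load(open('c1.pkl','rb'))
q=lambda u,v,z:ray(T,200+u/5-.4,165+v/5-.4,z)
pts=[q(284,27,75),q(284,550,75),q(20,288,75),q(548,288,75)]
c=np.mean(pts,0);print('c',c,[np.linalg.norm(p-c) for p in pts])
ang=lambda d:np.degrees(np.arctan2(d[1],d[0]))
r,l,b=q(522,247,68),q(48,328,68),q(325,527,68)
print('divider r-l',ang(r-l),'b',ang(b-c))
m=np.mean([q(247,57,77),q(275,222,77),q(218,284,77),q(50,284,77)],0);print('open',ang(m-c))
print('knob stripe',ang(q(232,235,116)-q(330,320,116)), 'knob c',q(281,278,116))
im=T['color'][225:275,375:417].astype(int)
sat=im.max(2)-im.min(2)
mask=((im.mean(2)>125)&(sat<40)).astype(np.uint8)
n,lab,st,_=cv2.connectedComponentsWithStats(mask);k=1+np.argmax(st[1:,4]);print(st[k])
ys,xs=np.where(lab==k);P=np.array([ray(T,x+375,y+225,10)[:2] for x,y in zip(xs,ys)])
mm=P.mean(0);d=np.linalg.svd(P-mm)[2][0];s=(P-mm)@d
A,B=mm+d*s.min(),mm+d*s.max();print(A,B,(A+B)/2,s.max()-s.min(),ang(d))
print(np.degrees(get_obs()['tcp_rot'])) 
E
```

```text
c [520.11985163  75.16464442  75.        ] [np.float64(130.10423062437462), np.float64(128.546560193293), np.float64(130.21294740718383), np.float64(130.2303221288443)]
divider r-l -81.01995700511182 b -170.88780805759407
open 48.33230832652286
knob stripe 48.39143409725365 knob c [520.87961301  74.20871692 116.        ]
[  0   0  35  43 702]
[ 514.03072614 -264.2757959 ] [ 403.66210104 -268.04984598] [ 458.84641359 -266.16282094] 110.43313298228716 -178.0415365474298
[-1.79922689e+02 -1.31501018e-02  2.55420267e+01]
```

```bash
R='';python3 -m creep '[{"hand":1,"tx":0.0334,"ty":-0.0245},{"tx":0.0334,"ty":-0.0245},{"tx":0.0334,"ty":-0.0245},{"tx":0.0334,"ty":-0.0245},{"tx":0.0334,"ty":-0.0245}]'
python3 -m creep '[{"tx":0.0334,"ty":-0.0245},{"tx":0.0334,"ty":-0.0245},{"tx":0.0334,"ty":-0.0245},{"tx":0.0334,"ty":-0.0245},{"tx":0.0334,"ty":-0.0245}]'
python3 -m creep '[{"tx":0.0334,"ty":-0.0245},{"tx":0.0334,"ty":-0.0245},{"tx":0.0334,"ty":-0.0245},{"tx":0.0334,"ty":-0.0245},{"tx":0.0334,"ty":-0.0245}]'
python3 -m creep '[{"spin":-8},{"spin":-8},{"spin":-6.9},{"spin":0},{"spin":0}]'
python3 - <<'E'
from h import *
import pickle
W=cap('wrist','w1.png');T=cap('top');pickle.dump((W,T),open('c2.pkl','wb'))
o=get_obs();print(o['tool_pos'],np.degrees(o['tcp_rot']),proj(W,[520,75,116]))
E
```

```text
[ 226.33615849 -473.45662783  208.6122433 ] [-1.79951221e+02 -7.94739941e-03  2.55437012e+01] [-552.66635557 -872.35384087]invalid input at $[0]: expected keys hand, tx, ty, tz, spin
invalid input at $[0]: expected keys hand, tx, ty, tz, spin
invalid input at $[0]: expected keys hand, tx, ty, tz, spin
invalid input at $[0]: expected keys hand, tx, ty, tz, spin
```

View pics/w1.png

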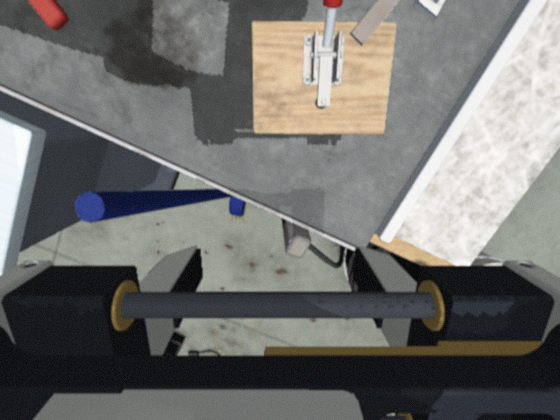

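All keys are required, so the arm has not moved; the picture shows only the bench edge and the wooden block at (325,75).

```bash
python3 -m creep '[{"hand":1,"tx":0.0334,"ty":-0.0245,"tz":0,"spin":0},{"hand":1,"tx":0.0334,"ty":-0.0245,"tz":0,"spin":0},{"hand":1,"tx":0.0334,"ty":-0.0245,"tz":0,"spin":0},{"hand":1,"tx":0.0334,"ty":-0.0245,"tz":0,"spin":0},{"hand":1,"tx":0.0334,"ty":-0.0245,"tz":0,"spin":0}]'
python3 -m creep '[{"hand":1,"tx":0.0334,"ty":-0.0245,"tz":0,"spin":0},{"hand":1,"tx":0.0334,"ty":-0.0245,"tz":0,"spin":0},{"hand":1,"tx":0.0334,"ty":-0.0245,"tz":0,"spin":0},{"hand":1,"tx":0.0334,"ty":-0.0245,"tz":0,"spin":0},{"hand":1,"tx":0.0334,"ty":-0.0245,"tz":0,"spin":0}]'
python3 -m creep '[{"hand":1,"tx":0.0334,"ty":-0.0245,"tz":0,"spin":0},{"hand":1,"tx":0.0334,"ty":-0.0245,"tz":0,"spin":0},{"hand":1,"tx":0.0334,"ty":-0.0245,"tz":0,"spin":0},{"hand":1,"tx":0.0334,"ty":-0.0245,"tz":0,"spin":0},{"hand":1,"tx":0.0334,"ty":-0.0245,"tz":0,"spin":0}]'
python3 -m creep '[{"hand":1,"tx":0,"ty":0,"tz":0,"spin":-8},{"hand":1,"tx":0,"ty":0,"tz":0,"spin":-8},{"hand":1,"tx":0,"ty":0,"tz":0,"spin":-6.9},{"hand":1,"tx":0,"ty":0,"tz":0,"spin":0},{"hand":1,"tx":0,"ty":0,"tz":0,"spin":0}]'
python3 - <<'E'
from h import *
import pickle
W=cap('wrist','w2.png');T=cap('top');pickle.dump((W,T),open('c2.pkl','wb'))
o=get_obs();print(o['tool_pos'],np.degrees(o['tcp_rot']),proj(W,[520,75,116]))
E
```

```text
time: 0.82
tool_pos: [324.7, -289.9, 209.0]
tcp_rot: [3.142, -0.0, 0.446]
contact_force: [0.1, -0.5, -0.0]
grip_width: 91.6
finger_force: 0.0
time: 1.45
tool_pos: [422.6, -107.4, 209.0]
tcp_rot: [3.141, -0.0, 0.446]
contact_force: [0.7, 0.5, -0.2]
grip_width: 91.6
finger_force: 0.0
time: 2.08
tool_pos: [520.4, 75.2, 208.9]
tcp_rot: [3.142, 0.0, 0.446]
contact_force: [0.9, 0.3, -0.5]
grip_width: 92.0
finger_force: 0.0
time: 2.7
tool_pos: [519.9, 73.9, 208.9]
tcp_rot: [-3.141, 0.0, 0.843]
contact_force: [0.2, -0.6, -0.7]
grip_width: 91.4
finger_force: 0.0
[519.93457676  73.85103598 208.95701352] [-1.79998599e+02  8.29401568e-03  4.83539840e+01] [276.03627993 207.72982844]
```

View pics/w2.png

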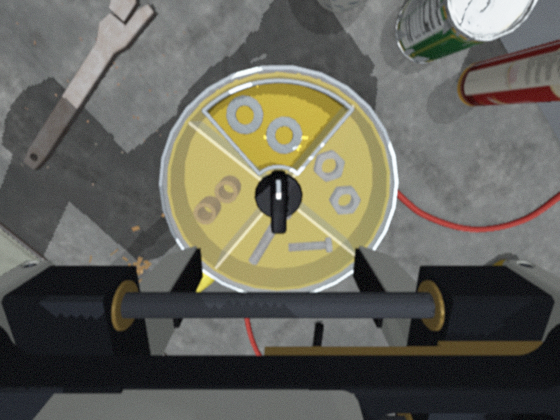

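The wrist view shows the bar grip at (279,206), aligned with the tool x axis and stripe forward; the opening's corners are at about (205,115) and (353,107), over the washers. I go down and grip.

```bash
python3 -m creep '[{"hand":1,"tx":0.002,"ty":0.0015,"tz":0.03,"spin":0},{"hand":1,"tx":0,"ty":0,"tz":0.03,"spin":0},{"hand":1,"tx":0,"ty":0,"tz":0.025,"spin":0},{"hand":1,"tx":0,"ty":0,"tz":0.015,"spin":0},{"hand":1,"tx":0,"ty":0,"tz":0.01,"spin":0}]'
python3 -m creep '[{"hand":0.1,"tx":0,"ty":0,"tz":0,"spin":0},{"hand":0.1,"tx":0,"ty":0,"tz":0,"spin":0},{"hand":0.1,"tx":0,"ty":0,"tz":0,"spin":0},{"hand":0.1,"tx":0,"ty":0,"tz":0,"spin":0},{"hand":0,"tx":0,"ty":0,"tz":0,"spin":0}]'
python3 -m creep '[{"hand":0,"tx":0,"ty":0,"tz":0,"spin":0},{"hand":0,"tx":0,"ty":0,"tz":0,"spin":0},{"hand":0,"tx":0,"ty":0,"tz":0,"spin":0}]'
```

```text
time: 3.42
tool_pos: [522.5, 74.4, 98.6]
tcp_rot: [3.142, 0.0, 0.845]
contact_force: [0.6, 0.2, -0.2]
grip_width: 91.6
finger_force: 0.0
time: 4.05
tool_pos: [522.5, 74.4, 99.2]
tcp_rot: [3.141, -0.0, 0.845]
contact_force: [-1.1, -1.1, 0.6]
grip_width: 46.4
finger_force: 0.0
time: 4.42
tool_pos: [522.4, 74.4, 99.0]
tcp_rot: [3.142, 0.0, 0.845]
contact_force: [0.6, -0.7, 0.1]
grip_width: 16.3
finger_force: 0.0
```

```bash
python3 -m creep '[{"hand":0,"tx":0,"ty":0,"tz":0,"spin":0},{"hand":0,"tx":0,"ty":0,"tz":0,"spin":0},{"hand":0,"tx":0,"ty":0,"tz":0,"spin":-4},{"hand":0,"tx":0,"ty":0,"tz":0,"spin":-8},{"hand":0,"tx":0,"ty":0,"tz":0,"spin":-8}]'

```

```text
time: 5.05
tool_pos: [522.4, 74.4, 99.0]
tcp_rot: [3.142, 0.0, 1.199]
contact_force: [0.1, -0.4, -0.2]
grip_width: 0.7
finger_force: 0.0
```

```bash
python3 - <<'E'
from h import *
W=cap('wrist');S=cap('scene')
cv2.imwrite('pics/w3.png',np.hstack([cv2.resize(W['color'],(400,300)),cv2.resize(S['color'],(400,300))])[:,:,::-1])
print(get_obs())
E
```

```text
{'time': 5.15, 'joint_positions': array([-3.79140937e-03,  4.61630438e-01,  1.67019066e+00, -1.11261825e-04,
        1.00976133e+00,  3.71560795e-01]), 'dq': array([ 0.00117361, -0.00018968,  0.00019541,  0.00222721,  0.00015677,
        0.11517962]), 'tau': array([ 9.30918264e-03, -4.55746007e+01, -2.07717097e+01,  6.74285484e-02,
        1.42423972e-02, -1.17655445e+00]), 'tool_pos': array([522.42571385,  74.38817709,  98.99398001]), 'tcp_rot': array([3.14154892e+00, 8.40663791e-05, 1.19550332e+00]), 'contact_force': array([-0.01520195, -0.21321695,  0.37683148]), 'moment': array([ 0.0346374 , -0.06816704, -0.04451258]), 'finger_force': 0.0, 'grip_width': 0.5202619038182258}
```

View pics/w3.png

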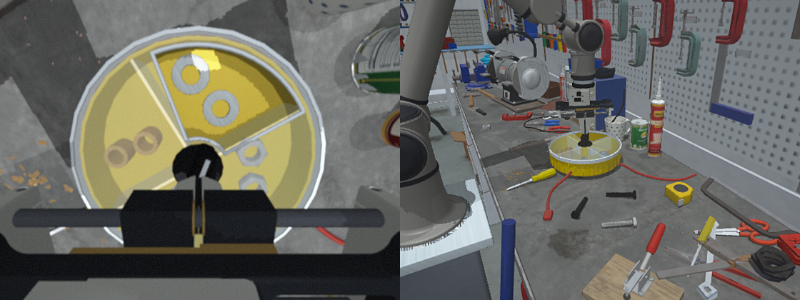

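The scene view shows the gripper above the tub. In the wrist view the knob (about (200,165) in the half picture) is ahead of the closed fingers at (198,215), and the lid has not turned: the grip missed. I check the geometry numerically.

```bash
python3 - <<'E'
from h import *
W=cap('wrist');S=cap('scene');T=cap('top')
o=get_obs();t=o['tool_pos']
print('tip in W half',proj(W,[t[0],t[1],85])*400/560,'tcp',proj(W,t)*400/560,'cam',-W['R'].T@W['t'],W['R'][2])
for k in [(520.9,74.2,116),(520.9,74.2,75)]: print(proj(W,k)*400/560)
im=S['color'];p=proj(S,t);print('scene tip',p,proj(S,[520.9,74.2,102]))
u,v=p.astype(int);a=cv2.resize(im[v-50:v+50,u-65:u+65],(780,600),interpolation=cv2.INTER_CUBIC);cv2.imwrite('pics/s4.png',a[:,:,::-1]);print(u,v)
E
```

```text
tip in W half [197.26014152 172.38283801] tcp [197.19622273 178.46934873] cam [553.91522984 151.99668204 275.25320943] [-0.11166692 -0.28441071 -0.952177  ]
[195.51004155 187.89619512]
[195.99303532 169.15838511]
scene tip [258.88063587 192.45146291] [258.32991479 191.49755689]
258 192
```

View pics/s4.png

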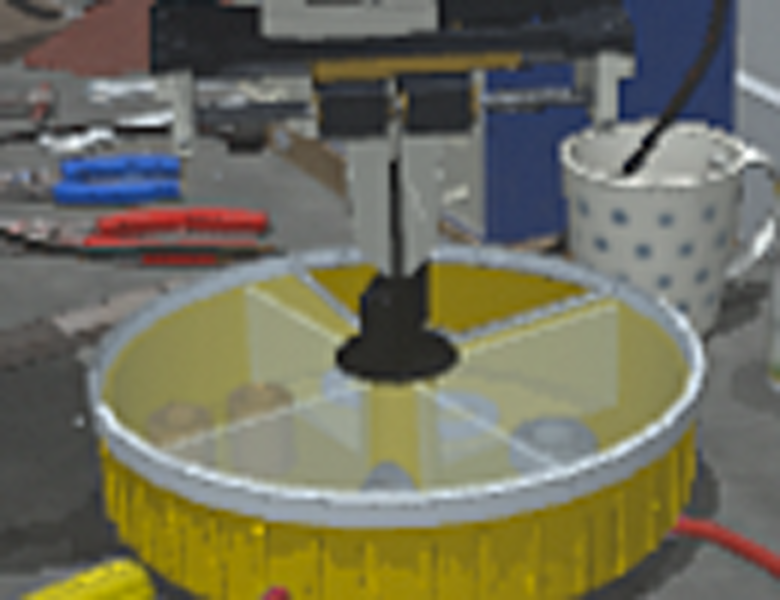

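```bash
python3 - <<'E'
from h import *
import pickle
T,S=pickle.load(open('c1.pkl','rb'))
t=np.array([226.3,-473.5,208.8]);y=np.array([.431,-.902,0])
for s in(-1,1):
  for w in (46,65):
    for dz in (-14,0,14): print(s,w,dz,proj(S,t+s*w*y+[0,0,dz]).round())
# knob checks in current views
W=cap('wrist')
g=W['color'].astype(int); m=((g.max(2)<45)).astype(np.uint8)
d=np.radians(48.4);k=np.array([520.9,74.2,0])
for r in(-30,30):
  for z in (79,116): print('bar end',r,z,(proj(W,k+[r*np.cos(d),r*np.sin(d),z])).round())
cv2.imwrite('pics/w5.png',cv2.resize(W['color'][180:380,180:380],(600,600),interpolation=cv2.INTER_CUBIC)[:,:,::-1])
E
```

```text
-1 46 -14 [199. 330.]
-1 46 0 [198. 319.]
-1 46 14 [197. 309.]
-1 65 -14 [187. 323.]
-1 65 0 [186. 313.]
-1 65 14 [184. 302.]
1 46 -14 [266. 369.]
1 46 0 [266. 358.]
1 46 14 [266. 347.]
1 65 -14 [282. 378.]
1 65 0 [282. 367.]
1 65 14 [282. 356.]
bar end -30 79 [261. 273.]
bar end -30 116 [258. 303.]
bar end 30 79 [289. 202.]
bar end 30 116 [291. 219.]
```

View pics/w5.png

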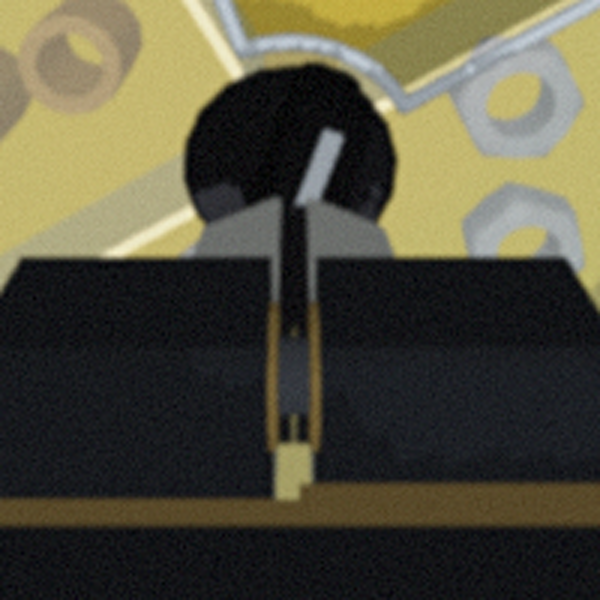

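The close crop shows the closed fingertips at about crop (295,200), above the bar's top; they visibly end around z≈114, so the real tips are about 15 mm behind the TCP instead of 14 mm ahead. The first scene picture agrees: tips seen near (190,308) and (270,350), about 20 px higher than predicted. I open, turn back and go about 26 mm deeper while watching the force.

```bash
python3 -m creep '[{"hand":0.5,"tx":0,"ty":0,"tz":0,"spin":10},{"hand":0.5,"tx":0,"ty":0,"tz":0,"spin":10},{"hand":0.5,"tx":0,"ty":0,"tz":0,"spin":0},{"hand":0.5,"tx":0,"ty":0,"tz":0,"spin":0},{"hand":0.5,"tx":0,"ty":0,"tz":0,"spin":0}]'
python3 -m creep '[{"hand":0.5,"tx":0,"ty":0,"tz":0.005,"spin":0},{"hand":0.5,"tx":0,"ty":0,"tz":0.005,"spin":0},{"hand":0.5,"tx":0,"ty":0,"tz":0,"spin":0}]'
python3 -m creep '[{"hand":0.5,"tx":0,"ty":0,"tz":0.004,"spin":0},{"hand":0.5,"tx":0,"ty":0,"tz":0.004,"spin":0},{"hand":0.5,"tx":0,"ty":0,"tz":0.004,"spin":0},{"hand":0.5,"tx":0,"ty":0,"tz":0,"spin":0}]'
```

```text
time: 5.98
tool_pos: [522.4, 74.4, 99.0]
tcp_rot: [3.142, 0.0, 0.847]
contact_force: [0.3, -0.3, -0.1]
grip_width: 44.0
finger_force: 0.0
time: 6.35
tool_pos: [522.0, 74.4, 88.3]
tcp_rot: [-3.141, 0.001, 0.846]
contact_force: [0.1, -0.2, 0.2]
grip_width: 46.0
finger_force: 0.0
time: 6.85
tool_pos: [522.2, 74.4, 76.6]
tcp_rot: [-3.141, 0.001, 0.845]
contact_force: [0.4, 1.1, 0.2]
grip_width: 45.7
finger_force: 0.0
```

```bash
python3 -m creep '[{"hand":0,"tx":0,"ty":0,"tz":0.003,"spin":0},{"hand":0,"tx":0,"ty":0,"tz":0,"spin":0},{"hand":0,"tx":0,"ty":0,"tz":0,"spin":0},{"hand":0,"tx":0,"ty":0,"tz":0,"spin":0},{"hand":0,"tx":0,"ty":0,"tz":0,"spin":0}]'
python3 -m creep '[{"hand":0,"tx":0,"ty":0,"tz":0,"spin":0},{"hand":0,"tx":0,"ty":0,"tz":0,"spin":0},{"hand":0,"tx":0,"ty":0,"tz":0,"spin":0}]'
```

```text
time: 7.48
tool_pos: [521.8, 75.0, 74.0]
tcp_rot: [-3.14, 0.0, 0.846]
contact_force: [-4.5, 4.2, 3.1]
grip_width: 15.8
finger_force: 30.0
time: 7.85
tool_pos: [521.8, 74.9, 74.0]
tcp_rot: [-3.14, 0.0, 0.846]
contact_force: [-3.3, 3.8, 2.7]
grip_width: 15.6
finger_force: 30.0
```

Gripped (15.6 mm, 30 N). I turn it counter-clockwise.

```bash
python3 -m creep '[{"hand":0,"tx":0,"ty":0,"tz":0,"spin":-4},{"hand":0,"tx":0,"ty":0,"tz":0,"spin":-8},{"hand":0,"tx":0,"ty":0,"tz":0,"spin":-8},{"hand":0,"tx":0,"ty":0,"tz":0,"spin":-8},{"hand":0,"tx":0,"ty":0,"tz":0,"spin":-8}]'
python3 -m creep '[{"hand":0,"tx":0,"ty":0,"tz":0,"spin":-8},{"hand":0,"tx":0,"ty":0,"tz":0,"spin":-8},{"hand":0,"tx":0,"ty":0,"tz":0,"spin":-8},{"hand":0,"tx":0,"ty":0,"tz":0,"spin":-8},{"hand":0,"tx":0,"ty":0,"tz":0,"spin":-8}]'
python3 -m creep '[{"hand":0,"tx":0,"ty":0,"tz":0,"spin":-8},{"hand":0,"tx":0,"ty":0,"tz":0,"spin":-8},{"hand":0,"tx":0,"ty":0,"tz":0,"spin":-8},{"hand":0,"tx":0,"ty":0,"tz":0,"spin":-8},{"hand":0,"tx":0,"ty":0,"tz":0,"spin":-8}]'
python3 -m creep '[{"hand":0,"tx":0,"ty":0,"tz":0,"spin":-8},{"hand":0,"tx":0,"ty":0,"tz":0,"spin":-8},{"hand":0,"tx":0,"ty":0,"tz":0,"spin":-8},{"hand":0,"tx":0,"ty":0,"tz":0,"spin":-8},{"hand":0,"tx":0,"ty":0,"tz":0,"spin":-8}]'
python3 -m creep '[{"hand":0,"tx":0,"ty":0,"tz":0,"spin":-8},{"hand":0,"tx":0,"ty":0,"tz":0,"spin":-8},{"hand":0,"tx":0,"ty":0,"tz":0,"spin":-8},{"hand":0,"tx":0,"ty":0,"tz":0,"spin":-5.5},{"hand":0,"tx":0,"ty":0,"tz":0,"spin":0}]'
python3 - <<'E'
from h import *
T=cap('top'); o=get_obs(); print(np.degrees(o['tcp_rot']),o['grip_width'])
E
```

```text
time: 8.48
tool_pos: [521.6, 75.0, 74.0]
tcp_rot: [-3.14, -0.001, 1.478]
contact_force: [-4.1, 4.4, 2.8]
grip_width: 15.6
finger_force: 30.0
time: 9.1
tool_pos: [521.5, 75.0, 74.1]
tcp_rot: [-3.14, -0.002, 2.176]
contact_force: [-5.1, 4.9, 3.6]
grip_width: 15.8
finger_force: 30.0
time: 9.72
tool_pos: [521.3, 74.8, 74.0]
tcp_rot: [-3.141, -0.002, 2.875]
contact_force: [-5.3, 3.4, 4.0]
grip_width: 15.8
finger_force: 30.0
time: 10.35
tool_pos: [521.3, 74.7, 74.0]
tcp_rot: [3.141, -0.002, -2.71]
contact_force: [-5.8, 2.3, 3.7]
grip_width: 15.8
finger_force: 30.0
time: 10.98
tool_pos: [521.4, 74.5, 74.0]
tcp_rot: [3.14, -0.001, -2.199]
contact_force: [-4.9, 2.6, 2.7]
grip_width: 15.6
finger_force: 30.0
[ 1.79919490e+02 -6.57678834e-02 -1.26024232e+02] 15.819984625249667
```

```bash
python3 -m creep '[{"hand":0.5,"tx":0,"ty":0,"tz":0,"spin":0},{"hand":0.5,"tx":0,"ty":0,"tz":0,"spin":0},{"hand":0.5,"tx":0,"ty":0,"tz":0,"spin":0},{"hand":0.5,"tx":0,"ty":0,"tz":-0.02,"spin":0},{"hand":0.5,"tx":0,"ty":0,"tz":-0.03,"spin":0}]'
python3 -m creep '[{"hand":0.6,"tx":0,"ty":0,"tz":-0.04,"spin":0},{"hand":0.6,"tx":0,"ty":0,"tz":-0.04,"spin":0},{"hand":0.6,"tx":0.0417,"ty":-0.0181,"tz":0,"spin":0},{"hand":0.6,"tx":0.0417,"ty":-0.0181,"tz":0,"spin":0},{"hand":0.6,"tx":0.0417,"ty":-0.0181,"tz":0,"spin":0}]'
python3 -m creep '[{"hand":0.6,"tx":0.0417,"ty":-0.0181,"tz":0,"spin":0},{"hand":0.6,"tx":0.0417,"ty":-0.0181,"tz":0,"spin":0},{"hand":0.6,"tx":0.0417,"ty":-0.0181,"tz":0,"spin":0},{"hand":0.6,"tx":0.0417,"ty":-0.0181,"tz":0,"spin":0},{"hand":0.6,"tx":0.0417,"ty":-0.0181,"tz":0,"spin":0}]'
python3 -m creep '[{"hand":0.6,"tx":0,"ty":0,"tz":0,"spin":10},{"hand":0.6,"tx":0,"ty":0,"tz":0,"spin":10},{"hand":0.6,"tx":0,"ty":0,"tz":0,"spin":10},{"hand":0.6,"tx":0,"ty":0,"tz":0,"spin":10},{"hand":0.6,"tx":0,"ty":0,"tz":0,"spin":10}]'
python3 -m creep '[{"hand":0.6,"tx":0,"ty":0,"tz":0,"spin":10},{"hand":0.6,"tx":0,"ty":0,"tz":0,"spin":10},{"hand":0.6,"tx":0,"ty":0,"tz":0,"spin":9},{"hand":0.6,"tx":0,"ty":0,"tz":0,"spin":0},{"hand":0.6,"tx":0,"ty":0,"tz":0,"spin":0}]'
python3 - <<'E'
from h import *
import pickle
W=cap('wrist');T=cap('top');pickle.dump((W,T),open('c3.pkl','wb'))
cv2.imwrite('pics/p6.png',np.hstack([cv2.resize(W['color'],(400,300)),cv2.resize(T['color'][165:285,200:360],(400,300))])[:,:,::-1])
print(get_obs()['tool_pos'],np.degrees(get_obs()['tcp_rot']))
E
```

```text
time: 11.65
tool_pos: [521.9, 74.2, 123.8]
tcp_rot: [3.14, -0.001, -2.2]
contact_force: [1.0, 0.2, 0.2]
grip_width: 45.8
finger_force: 0.0
time: 12.28
tool_pos: [492.4, -60.0, 204.2]
tcp_rot: [-3.141, 0.0, -2.2]
contact_force: [1.3, -0.7, 0.4]
grip_width: 55.1
finger_force: 0.0
time: 12.9
tool_pos: [456.5, -262.0, 203.6]
tcp_rot: [-3.139, -0.035, -2.241]
contact_force: [-0.5, 0.5, 0.5]
grip_width: 55.0
finger_force: 0.0
time: 13.52
tool_pos: [457.1, -260.1, 203.5]
tcp_rot: [-3.114, -0.02, -3.117]
contact_force: [-0.2, 0.5, 0.3]
grip_width: 54.8
finger_force: 0.0
time: 14.15
tool_pos: [457.1, -260.0, 203.5]
tcp_rot: [-3.108, -0.005, 2.669]
contact_force: [0.3, 0.4, 0.1]
grip_width: 55.0
finger_force: 0.0
[ 457.08636697 -260.01544579  203.50454684] [-178.05686633   -0.2572022   152.8791418 ]
```

View pics/p6.png

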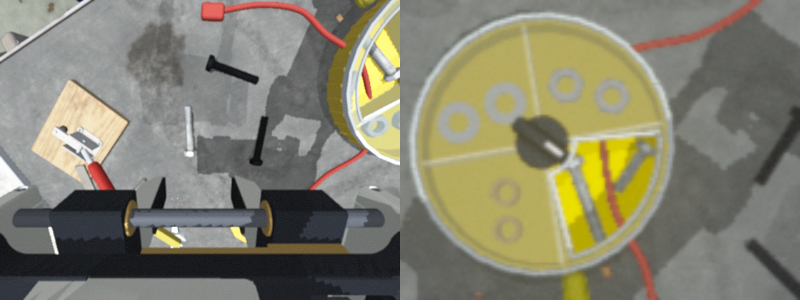

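Left (wrist): the steel bolt runs from (188,107) to its head at (189,154), almost along the tool x axis; the black bolts are at (233,69) and (260,140). Right (top): the opening now stands over the bolts' compartment.

```bash
python3 - <<'E'
from h import *
import pickle
W,T=pickle.load(open('c3.pkl','rb'))
A=ray(W,188*1.4,107*1.4,8);B=ray(W,189*1.4,156*1.4,10)
print(A,B,np.linalg.norm(A-B))
# top view mask, tighter
im=T['color'];roi=im[228:275,378:412].astype(int)
m=((roi.min(2)>150)).astype(np.uint8);n,lab,st,_=cv2.connectedComponentsWithStats(m,connectivity=8);print(st)
d=A-B;u=d/np.linalg.norm(d);print('ang end->',np.degrees(np.arctan2(d[1],d[0])))
h=B;grasp=B+u*36;print('grasp',grasp)
o=get_obs();dl=grasp-o['tool_pos'];p=o['tcp_rot'][2];
print('tx,ty',dl[0]*np.cos(p)+dl[1]*np.sin(p),dl[0]*np.sin(p)-dl[1]*np.cos(p))
k=np.array([521,74.5,0])
for a in(-86,-166):
  a=np.radians(a)
  for r in(32,116): print(proj(T,k+[r*np.cos(a),r*np.sin(a),77]))
E
```

```text
[ 406.58396625 -261.10219905    8.        ] [ 487.74313475 -301.64933447   10.        ] 90.74624411949677
[[   0    0   34   47 1586]
 [  15   24    3    5    9]
 [  14   30    1    1    1]
 [  13   32    1    2    2]]
ang end-> 153.45327802601523
grasp [ 455.54642959 -285.56385469    9.20657873]
tx,ty -10.276109934987979 -23.44129196409482
[269.5779379  220.38757889]
[303.55037173 217.57271676]
[259.86056132 234.03881113]
[268.46610469 267.46032205]
```

```bash
python3 -m creep '[{"hand":0.6,"tx":-0.01,"ty":-0.0234,"tz":0,"spin":0},{"hand":0.6,"tx":0,"ty":0,"tz":0.045,"spin":0},{"hand":0.6,"tx":0,"ty":0,"tz":0.045,"spin":0},{"hand":0.6,"tx":0,"ty":0,"tz":0.045,"spin":0},{"hand":0.6,"tx":0,"ty":0,"tz":0.025,"spin":0}]'
python3 -m creep '[{"hand":0.6,"tx":0,"ty":0,"tz":0,"spin":0},{"hand":0.6,"tx":0,"ty":0,"tz":0,"spin":0}]'
python3 - <<'E'
from h import *
o=get_obs();dl=np.array([455.5,-285.6,0])-o['tool_pos'];p=o['tcp_rot'][2]
print(np.degrees(o['tcp_rot']),'tx,ty',dl[0]*np.cos(p)+dl[1]*np.sin(p),dl[0]*np.sin(p)-dl[1]*np.cos(p))
W=cap('wrist');S=cap('scene')
t=o['tool_pos'];print(proj(S,t),proj(W,t))
u,v=proj(S,t).astype(int)
cv2.imwrite('pics/p7.png',np.hstack([cv2.resize(W['color'],(400,300)),cv2.resize(S['color'][v-60:v+60,u-80:u+80],(400,300))])[:,:,::-1])
E
```

```text
time: 14.88
tool_pos: [451.2, -289.2, 42.1]
tcp_rot: [-3.108, -0.007, 2.668]
contact_force: [1.1, -0.2, -0.3]
grip_width: 55.0
finger_force: 0.0
time: 15.12
tool_pos: [452.9, -290.4, 45.5]
tcp_rot: [-3.107, -0.003, 2.667]
contact_force: [0.1, -0.6, 0.2]
grip_width: 55.2
finger_force: 0.0
[-1.78039009e+02 -1.50795907e-01  1.52801535e+02] tx,ty -0.13140091955787092 5.431791476652285
[314.19891386 298.35798073] [276.41527461 247.98648951]
```

View pics/p7.png

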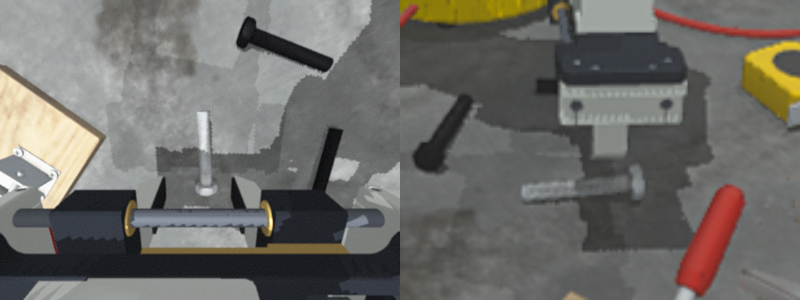

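Left: the bolt (205,110)–(206,190) lies slightly right of the finger centre at 200, so ty is about +5 mm. Right: the finger is still above the bolt. I go down in steps, watching the force.

```bash
python3 -m creep '[{"hand":0.6,"tx":0,"ty":0.0055,"tz":0.015,"spin":0},{"hand":0.6,"tx":0,"ty":0,"tz":0.015,"spin":0},{"hand":0.6,"tx":0,"ty":0,"tz":0.006,"spin":0},{"hand":0.6,"tx":0,"ty":0,"tz":0,"spin":0}]'
python3 -m creep '[{"hand":0.6,"tx":0,"ty":0.001,"tz":0.005,"spin":0},{"hand":0.6,"tx":0,"ty":0,"tz":0.004,"spin":0},{"hand":0.6,"tx":0,"ty":0,"tz":0,"spin":0}]'

```

```text
time: 15.72
tool_pos: [453.6, -285.7, 7.4]
tcp_rot: [-3.108, -0.006, 2.666]
contact_force: [-1.3, 0.6, -0.8]
grip_width: 55.2
finger_force: 0.0
time: 16.1
tool_pos: [454.1, -285.2, -1.1]
tcp_rot: [-3.108, -0.005, 2.666]
contact_force: [0.4, -0.4, 0.4]
grip_width: 55.3
finger_force: 0.0
```

```bash
python3 -m creep '[{"hand":0.6,"tx":0,"ty":0,"tz":0.003,"spin":0},{"hand":0.6,"tx":0,"ty":0,"tz":0.002,"spin":0},{"hand":0.6,"tx":0,"ty":0,"tz":0,"spin":0}]'
python3 -m creep '[{"hand":0.6,"tx":0,"ty":0,"tz":0.002,"spin":0},{"hand":0.6,"tx":0,"ty":0,"tz":0,"spin":0}]'
python3 -m creep '[{"hand":0,"tx":0,"ty":0,"tz":0,"spin":0},{"hand":0,"tx":0,"ty":0,"tz":0,"spin":0},{"hand":0,"tx":0,"ty":0,"tz":0,"spin":0},{"hand":0,"tx":0,"ty":0,"tz":0,"spin":0},{"hand":0,"tx":0,"ty":0,"tz":0,"spin":0}]'
python3 -m creep '[{"hand":0,"tx":0,"ty":0,"tz":0,"spin":0},{"hand":0,"tx":0,"ty":0,"tz":0,"spin":0}]'
```

```text
time: 16.48
tool_pos: [454.1, -285.4, -6.0]
tcp_rot: [-3.108, -0.005, 2.666]
contact_force: [-0.2, -0.4, 0.7]
grip_width: 55.1
finger_force: 0.0
time: 16.73
tool_pos: [454.1, -285.5, -7.9]
tcp_rot: [-3.108, -0.005, 2.666]
contact_force: [-0.0, 0.4, 0.5]
grip_width: 54.7
finger_force: 0.0
time: 17.35
tool_pos: [454.2, -285.5, -7.8]
tcp_rot: [-3.108, -0.004, 2.666]
contact_force: [0.6, 0.3, 0.4]
grip_width: 20.1
finger_force: 29.4
time: 17.6
tool_pos: [454.2, -285.5, -7.8]
tcp_rot: [-3.108, -0.004, 2.666]
contact_force: [0.8, 0.5, -0.3]
grip_width: 20.1
finger_force: 29.4
```

Gripped at 20.1 mm. I lift and carry it to the bay.

```bash
python3 -m creep '[{"hand":0,"tx":0,"ty":0,"tz":-0.01,"spin":0},{"hand":0,"tx":0,"ty":0,"tz":-0.03,"spin":0},{"hand":0,"tx":0,"ty":0,"tz":-0.035,"spin":0},{"hand":0,"tx":0,"ty":0,"tz":-0.035,"spin":0},{"hand":0,"tx":0,"ty":0,"tz":-0.03,"spin":0}]'
python3 -m creep '[{"hand":0,"tx":0.006,"ty":0.014,"tz":0,"spin":0},{"hand":0,"tx":0.0111,"ty":0.0273,"tz":0,"spin":0},{"hand":0,"tx":0.0111,"ty":0.0273,"tz":0,"spin":0},{"hand":0,"tx":0.0111,"ty":0.0273,"tz":0,"spin":0},{"hand":0,"tx":0.0111,"ty":0.0273,"tz":0,"spin":0}]'
python3 -m creep '[{"hand":0,"tx":0.0111,"ty":0.0273,"tz":0,"spin":0},{"hand":0,"tx":0.0111,"ty":0.0273,"tz":0,"spin":0},{"hand":0,"tx":0.0111,"ty":0.0273,"tz":0,"spin":0},{"hand":0,"tx":0.0111,"ty":0.0273,"tz":0,"spin":0},{"hand":0,"tx":0.0111,"ty":0.0273,"tz":0,"spin":0}]'
python3 -m creep '[{"hand":0,"tx":0.005,"ty":0.0133,"tz":0,"spin":0},{"hand":0,"tx":0,"ty":0,"tz":0,"spin":4.4},{"hand":0,"tx":0,"ty":0,"tz":0,"spin":4.4},{"hand":0,"tx":0,"ty":0,"tz":0,"spin":0},{"hand":0,"tx":0,"ty":0,"tz":0,"spin":0}]'
python3 - <<'E'
from h import *
import pickle
o=get_obs();dl=np.array([480.6,8.7,0])-o['tool_pos'];p=o['tcp_rot'][2]
print(o['tool_pos'],np.degrees(o['tcp_rot']),'tx,ty',dl[0]*np.cos(p)+dl[1]*np.sin(p),dl[0]*np.sin(p)-dl[1]*np.cos(p))
E
```

```text
time: 18.23
tool_pos: [456.9, -281.6, 134.1]
tcp_rot: [-3.107, -0.003, 2.666]
contact_force: [0.3, 0.7, -1.4]
grip_width: 19.7
finger_force: 29.4
time: 18.85
tool_pos: [467.3, -146.9, 126.9]
tcp_rot: [-3.108, -0.007, 2.666]
contact_force: [0.9, 0.1, -1.6]
grip_width: 19.6
finger_force: 29.4
time: 19.48
tool_pos: [480.1, -0.5, 122.6]
tcp_rot: [-3.107, -0.007, 2.667]
contact_force: [-0.5, -1.0, -1.2]
grip_width: 19.9
finger_force: 29.4
time: 20.1
tool_pos: [482.8, 11.7, 123.1]
tcp_rot: [-3.107, 0.0, 2.514]
contact_force: [0.6, 0.3, -1.3]
grip_width: 19.8
finger_force: 29.4
[482.79417514  11.67737286 123.05379603] [-1.78024284e+02  1.39313946e-02  1.44048361e+02] tx,ty 0.02819083344275697 -3.698426549671858
```

```bash
python3 - <<'E'
from h import *
o=get_obs();p=o['tcp_rot'][2];x=np.array([np.cos(p),np.sin(p),0]);t=o['tool_pos']+[0,0,17]
W=cap('wrist')
for s in range(20,76,4):
    u,v=proj(W,t+s*x).astype(int);print(s,(u,v),[W['color'][v,u+d].tolist() for d in(-8,0,8)])
E
```

```text
20 (np.int64(275), np.int64(229)) [[76, 77, 80], [109, 111, 112], [94, 97, 97]]
24 (np.int64(275), np.int64(222)) [[86, 87, 89], [115, 117, 120], [85, 90, 90]]
28 (np.int64(275), np.int64(216)) [[148, 152, 155], [192, 195, 197], [87, 90, 91]]
32 (np.int64(275), np.int64(209)) [[153, 156, 157], [117, 122, 121], [97, 99, 102]]
36 (np.int64(275), np.int64(203)) [[156, 157, 159], [109, 114, 114], [92, 93, 96]]
40 (np.int64(275), np.int64(196)) [[102, 107, 107], [123, 126, 129], [90, 93, 95]]
44 (np.int64(275), np.int64(189)) [[92, 94, 95], [109, 115, 116], [86, 86, 91]]
48 (np.int64(275), np.int64(182)) [[101, 100, 105], [118, 119, 124], [101, 106, 105]]
52 (np.int64(275), np.int64(175)) [[109, 112, 114], [120, 126, 129], [99, 98, 105]]
56 (np.int64(275), np.int64(168)) [[151, 156, 160], [102, 102, 107], [138, 124, 73]]
60 (np.int64(275), np.int64(160)) [[120, 125, 127], [242, 229, 95], [247, 237, 104]]
64 (np.int64(275), np.int64(153)) [[170, 151, 57], [248, 238, 108], [249, 241, 113]]
68 (np.int64(274), np.int64(145)) [[161, 142, 53], [247, 237, 107], [231, 228, 196]]
72 (np.int64(274), np.int64(138)) [[162, 140, 49], [217, 222, 222], [242, 237, 180]]
```

The bolt's free end is about 57 mm ahead of the TCP, so its middle is at +12; I shift tx by −6 mm and lower.

```bash
python3 -m creep '[{"hand":0,"tx":-0.006,"ty":-0.001,"tz":0.01,"spin":0},{"hand":0,"tx":0,"ty":0,"tz":0.015,"spin":0},{"hand":0,"tx":0,"ty":0,"tz":0.012,"spin":0},{"hand":0,"tx":0,"ty":0,"tz":0,"spin":0},{"hand":0,"tx":0,"ty":0,"tz":0,"spin":0}]'
python3 -m creep '[{"hand":0,"tx":0,"ty":0,"tz":0.006,"spin":0},{"hand":0,"tx":0,"ty":0,"tz":0.006,"spin":0},{"hand":0,"tx":0,"ty":0,"tz":0.006,"spin":0},{"hand":0,"tx":0,"ty":0,"tz":0,"spin":0}]'
python3 -m creep '[{"hand":0,"tx":0,"ty":0,"tz":0.005,"spin":0},{"hand":0,"tx":0,"ty":0,"tz":0.005,"spin":0},{"hand":0,"tx":0,"ty":0,"tz":0,"spin":0}]'
```

```text
time: 20.78
tool_pos: [486.9, 6.3, 86.6]
tcp_rot: [-3.108, 0.001, 2.513]
contact_force: [-0.1, -0.2, -0.3]
grip_width: 20.2
finger_force: 29.4
time: 21.28
tool_pos: [485.9, 6.0, 67.8]
tcp_rot: [-3.107, -0.0, 2.513]
contact_force: [0.3, 0.7, -1.0]
grip_width: 20.1
finger_force: 29.4
time: 21.65
tool_pos: [485.7, 5.7, 58.0]
tcp_rot: [-3.107, -0.0, 2.513]
contact_force: [0.2, -1.1, -1.0]
grip_width: 20.0
finger_force: 29.4
```

```bash
python3 -m creep '[{"hand":0,"tx":0,"ty":0,"tz":0.004,"spin":0},{"hand":0,"tx":0,"ty":0,"tz":0.003,"spin":0},{"hand":0,"tx":0,"ty":0,"tz":0,"spin":0}]'
python3 -m creep '[{"hand":0,"tx":0,"ty":0,"tz":0.003,"spin":0},{"hand":0,"tx":0,"ty":0,"tz":0.003,"spin":0},{"hand":0,"tx":0,"ty":0,"tz":0,"spin":0}]'
```

```text
time: 22.02
tool_pos: [485.7, 5.4, 51.2]
tcp_rot: [-3.107, 0.0, 2.513]
contact_force: [-0.1, 0.3, -0.8]
grip_width: 20.1
finger_force: 29.4
time: 22.4
tool_pos: [485.6, 5.3, 45.2]
tcp_rot: [-3.107, 0.0, 2.513]
contact_force: [0.7, -0.2, -0.7]
grip_width: 20.0
finger_force: 29.4
```

No contact; bolt axis at about 62 mm. I release and rise.

```bash
python3 -m creep '[{"hand":0.33,"tx":0,"ty":0,"tz":0,"spin":0},{"hand":0.33,"tx":0,"ty":0,"tz":0,"spin":0},{"hand":0.33,"tx":0,"ty":0,"tz":0,"spin":0},{"hand":0.33,"tx":0,"ty":0,"tz":0,"spin":0}]'
python3 -m creep '[{"hand":0.33,"tx":0,"ty":0,"tz":-0.01,"spin":0},{"hand":0.33,"tx":0,"ty":0,"tz":-0.02,"spin":0},{"hand":0.33,"tx":0,"ty":0,"tz":-0.04,"spin":0},{"hand":0.33,"tx":0,"ty":0,"tz":-0.05,"spin":0},{"hand":0.33,"tx":0,"ty":0,"tz":-0.05,"spin":0}]'
python3 -m creep '[{"hand":0.33,"tx":-0.05,"ty":-0.03,"tz":0,"spin":0},{"hand":0.33,"tx":-0.05,"ty":-0.03,"tz":0,"spin":0},{"hand":0.33,"tx":-0.05,"ty":-0.03,"tz":0,"spin":0},{"hand":0.33,"tx":0,"ty":0,"tz":0,"spin":0},{"hand":0.33,"tx":0,"ty":0,"tz":0,"spin":0}]'
python3 - <<'E'
from h import *
T=cap('top');W=cap('wrist')
k=np.array([521,74.5,0])
for n,C in(('T',T),('W',W)):
  im=C['color'].astype(int)
  # sector of the bay: grey (unsaturated) pixels among yellow, as world points on z=35
  mask=np.zeros(im.shape[:2],np.uint8)
  P=[k+[r*np.cos(np.radians(a)),r*np.sin(np.radians(a)),z] for r,a,z in [(36,-90,75),(112,-90,75),(112,-108,75),(112,-126,75),(112,-144,75),(112,-162,75),(36,-162,75)]]
  q=np.array([proj(C,p) for p in P]).astype(np.int32);cv2.fillPoly(mask,[q],1)
  g=((im.max(2)-im.min(2)<45)&(im.mean(2)>60)&(mask>0)).astype(np.uint8)
  cs,_=cv2.findContours(g,cv2.RETR_EXTERNAL,cv2.CHAIN_APPROX_NONE);print(n,q.tolist())
  for c in cs:
    if cv2.contourArea(c)>(15 if n=='T' else 100):
      b=cv2.boxPoints(cv2.minAreaRect(c));B=np.array([ray(C,u,v,35)[:2] for u,v in b]);print(cv2.contourArea(c),b.mean(0),(B.mean(0)-k[:2]).round(),np.linalg.norm(B[0]-B[1]).round(),np.linalg.norm(B[1]-B[2]).round(), np.degrees(np.arctan2(*(B[1]-B[0])[::-1])).round())
E
```

```text
time: 22.9
tool_pos: [485.9, 5.3, 45.5]
tcp_rot: [-3.108, 0.001, 2.513]
contact_force: [0.5, -0.1, -0.3]
grip_width: 30.1
finger_force: 0.0
time: 23.52
tool_pos: [488.9, 10.1, 217.6]
tcp_rot: [-3.108, 0.001, 2.513]
contact_force: [0.2, -0.7, -0.1]
grip_width: 30.2
finger_force: 0.0
time: 24.15
tool_pos: [557.1, -150.4, 218.6]
tcp_rot: [-3.108, -0.0, 2.512]
contact_force: [0.7, -0.3, 0.6]
grip_width: 30.2
finger_force: 0.0
T [[271, 221], [302, 220], [300, 235], [293, 247], [283, 258], [271, 264], [261, 235]]
341.0 [277.92715 235.39525] [-33. -52.] 112.0 76.0 -32.0
W [[416, 55], [349, 104], [335, 71], [332, 31], [340, -11], [360, -53], [423, 4]]
402.5 [348.2539   76.59358] [-22. -91.] 13.0 57.0 56.0
1911.0 [376.8868    39.863525] [-34. -47.] 62.0 94.0 65.0
```

No more picture views, so I check the resting bolt through a printed mask of the opening.

```bash
python3 - <<'E'
from h import *
for n,(v0,v1,u0,u1,st) in {'T':(216,268,258,306,1),'W':(0,108,328,428,2)}.items():
  C=cap(n=='T' and 'top' or 'wrist');im=C['color'].astype(int)
  print(n)
  for v in range(v0,v1,st):
    r=''
    for u in range(u0,u1,st):
      p=im[v,u];s=p.max()-p.min();r+=('.' if s>=60 else ('#' if p.mean()>150 else 'o' if p.mean()>70 else 'x'))
    print(v,r)
E
```

```text
T
216 ooooxxoo.....................################oo.
217 xoooxxxoo..............#############oooo######o.
218 xxoxooxxo........##########o##################o.
219 xxxxxxxxoo#######################ooooooo....oo#.
220 ooxxxxxooo###########oooooooo................##o
221 oooxxxxxoo###ooooo........oooo.......ooo.....##o
222 ###oxxxxoo###.............ooooooo....oooo....##o
223 ###ooxxxooo#o............ooooooooo...ooo#oo..##o
224 oo###oxxoo##o............oooooooooo..ooo##oooo#o
225 oooo##oxxo##.............oooooooooo..ooooooooooo
226 xxxoo#ooxoo#...............ooooooo..ooooooooooo.
227 xxxxoooooo#o..o...........oooooo....ooooo...o#o.
228 xxxxxxxxoo#ooooo..........ooooo....ooooo....o#o.
229 xxxxxxxooooooooo..........ooooo...ooooo.....o#o.
230 xxxxooooooooooo...........ooooo...oooo......##o.
231 oooo.ooooooooo...........ooooo...oooo.......##o.
232 ooo.oooooooooo...........ooooo..ooooo.......##o.
233 ######o...ooooo..........oooo...oooo.......###.#
234 ####o.....ooooo..........oooo..oooo........###.#
235 .##o.......oooo........oooooo.ooooo........##o.#
236 .##o.......ooooo........oooooooooo
[... 3874 characters left out ...]
.###..oooo.....oooo##oo.....#######.............
84 ...###..o#oo...oooo####ooo...#######..............
86 ...###..o#oo..oooo####ooo...######................
88 ....##..o#o#..oooo###ooo...######.................
90 #...###.ooo#...ooooooo...#######..................
92 #....###oooo...oooo.....#######...................
94 ##...####ooo...........#######...................#
96 ##....##o##oo.........#######...................##
98 ##...########o.......#######...................###
100 ###..#######oo.....########...................####
102 ###..######ooo....########....................####
104 o###.#####oooo...########.....................####
106 o###....###.....########.........#####........####
```

```bash
python3 - <<'E'
from h import *
T=cap('top');W=cap('wrist')
def tri(a,b):
  Ps=[np.array(C['K'])@np.c_[C['R'],np.array(C['t']).ravel()] for C in(T,W)]
  X=cv2.triangulatePoints(Ps[0],Ps[1],np.array(a,float).reshape(2,1),np.array(b,float).reshape(2,1)).ravel();return (X[:3]/X[3]).round(1)
print('stray head',tri((288,224),(366,86)),'mid',tri((284.5,238),(361,46)),'end',tri((279,254),(357,8)))
print('ref long head',tri((270,230),(402,42)))
c=np.array([521,74.5]);a=np.radians(-171);m=tri((284.5,238),(361,46))[:2]-c
print('tub xy',m@[np.cos(a),np.sin(a)],m@[-np.sin(a),np.cos(a)])
E
```

```text
stray head [517.9  -3.5  29.6] mid [480.8   6.3  51.8] end [443.4  21.6  41.9]
ref long head [501.8  42.5  50.4]
tub xy 50.373901807668275 61.071679333971105
```

The stray bolt lies in the bay with its head at z≈30 and its end at z≈42, and its middle at tub (50,61). I hand in.

```bash
python3 -c "
from plant import close_job
print(close_job())"
```

```text
the job is handed in; nothing more can be done
None
```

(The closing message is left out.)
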